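Clip a primed test plate onto the spray-test board

ROBOT

A 6-joint arm with a two-finger parallel gripper is mounted at the origin on the work surface. World frame = base frame: x ahead of the robot, y to its left, z up, the work surface at z = 0. Lengths are in m, angles in rad, forces in N, time in s.
With the tool pointing down it reaches from about 0.25 to 0.725 m from the base axis. Payload 4 kg.
Tool frame: the origin (TCP) lies midway between the tips of the shut fingers; the grasp point (between the pads) lies 19 mm behind it; z points along the fingers, y is the line along which they close (so a half turn about z gives the same grasp; the last joint's range is limited). The gripper opens to 85 mm and grips with 20 to 120 N. Pads are 22 mm wide; open, the fingers measure 114 mm over their backs; the gripper's body (76 mm by 85 mm) begins 54 mm behind the grasp point. The pads swing forward as they close: fully open they stand 13 mm farther back than shut.
Start: joints at [-1.318, 0.241, 0.005, 1.335, 0, 1.571], TCP at [0.125, -0.484, 0.231] pointing down, gripper open.
Joint ranges: [-2.72, 2.72], [-1.05, 1.87], [-1.09, 1.28], [-1.99, 2.15], [-1.42, 1.44], [-3.14, 3.14]. Speed limits (rad/s): [2.79, 2.79, 3.14, 3.14, 3.14, 3.14].

INTERFACE

Orientations are given as a unit quaternion [x, y, z, w].
In Python, from workcell import monitor, vision, job gives the robot as it stands.
- The arm moves only by the tool move_arm, never from a script. Its argument "moves" is a list that holds one entry, the list of rows, each a list of 5 numbers: the shift along the world's x, y, z in m, then the turn about the world's z in degrees, then the opening in per cent of the stroke, from 0 (shut) to 100 (fully open). In form: [[[x, y, z, turn, gripper], ...]]. A call has 1 to 5 rows; each row is the pose to reach, as a shift and turn from the pose commanded when the call began; what a row does not reach only later rows make up. A row lasts 1/8 s, in which the tool goes at most 62.5 mm and 10.7 degrees, less where a joint would pass 70% of its speed; a pose out of reach is approached as far as the arm can. A call with a gripper value outside its range is refused whole. The fingers move at their own pace and stop on an object; the grip force is fixed at half the most. Time passes only in rows, so rows that repeat a pose let the fingers close. It gives the time, the measured TCP pose, the force, the opening and the grip force at its end, in the units of the state.
- monitor.get_obs(): the state, without advancing time (a new reading comes with each control period).
- vision.camera(name): name is "scene" or "top"; returns a dict with "color" (384x512x3 uint8, red, green, blue), "camera_matrix" (3x3 intrinsics, pixels), "eye" and "attitude" of the camera in the world. Camera axes: x right, y up, looking along -z (the intrinsics and any distortion apply to the point x, -y, -z); pixel columns grow to the right and rows downward; lengths in m; the calibration is good to about 2 mm. A picture is of the moment at which its call begins. There is no depth.
- job.job_done(): hands the job in; it is judged then, once.
The state is a dict: "clock": time; "joint_pos": joint angles; "joint_vel": joint speeds; "tau": joint torques, N m; "eef_pos": TCP position; "tool_rot": TCP orientation; "ft_force": force on the tool from outside, world axes, zero at the start; "ft_torque": the same for the moment, N m; "grip_width": finger opening in m; "grasp_force": force on a finger pad.
Only numpy, scipy, OpenCV 4.12 (cv2) and the standard library are available. Lean on these libraries where they do the work, as an engineer would, in place of code of your own. Each camera call takes 0.05 s, during which the arm holds its last target. There are 200 camera calls.

TASK

Load the grey primed test plate into the lever clip of the little spray-test board: press the clip's rolled thumb tab down with one fingertip and, keeping it pressed, push the plate beneath the open jaw with the other fingertip until it sits square against the two stops and roughly central. Keep the clip open until the plate is home so that the jaw does not drag over the primer, then let the clip close on it and take the hand away. The plate is only pushed, never picked up or tipped, and everything standing around stays where it is.

Things in the scene. Friction and masses are not known exactly. Their poses are not given: they have to be found in the camera images.
- holder: Spray-test board, fixed on the bench: brown clipboard 170 (x) x 110 (y) mm, its top flat and 10 mm above its origin (centre of its underside). +x is the direction in which the plate is pushed under the clip; z is up. The black lever clip stands near its +x end: hinge line along y at x = +45 mm, 8.5 mm above the board's top; jaw lip 60 mm wide.
- stop_mid (a point): Point on the board's top mid-way between the faces of the two stops (board x = +34, y = 0 mm; axes as the board's). The stops are the bracket's ears, 6 mm wide, 11.5 mm high, of steel, at y = -19 and +19 mm, under the clip's cover. The plate's leading long edge ends here, so its centre ends 15 mm before it.
- jaw_mid (a point): Point on the board's top straight below the outer face of the jaw lip (board x = +23 mm, y = 0). The plate's leading edge passes here to go beneath the jaw and has 11 mm more to go to the stops.
- tab_top (a point): Top of the rolled end (7 mm thick, 47 mm long along board y) of the clip's thumb tab, at its middle: the place to press. Moves with the clip. Shut: board x = +68 mm, 24.5 mm above the board's top. Pressed to 0.4 rad: about x = +72 mm, 14.5 mm up. The tab, 44 mm wide, rises from the hinge to the roll, which stands about 7 mm above the tab 10 mm nearer to the hinge.
- clip (a joint): Opening angle of the spring clip, rad: 0 shut on the bare board, 0.7 the most. Pressing the tab opens it: the jaw lip rises 22 mm x angle, so the 5 mm plate passes freely from 0.3 up; 0.4 is comfortable. The spring needs about 3 N on the roll to start and about 6 N at 0.4, and shuts the clip when let go. Shut on the plate it reads about 0.22.
- plate: The grey primed test plate, loose on the bare part of the board before the jaw: 30 (x) x 70 (y) x 5 (z) mm, 25 to 50 g, origin at the centre of its underside, x and y along its sides. One 70 mm edge goes beneath the jaw; the other is the one to push. It starts up to 0.3 rad askew and up to 8 mm off the middle, 5 to 42 mm short of the jaw.
- jar_red: Bystander: red paint jar, 38 mm across, 46 mm high, beside the board on its -y side. Origin: centre of its underside.
- jar_clear: Bystander: clear glass jar, 42 mm across, 48 mm high, beside the board on its +y side. Origin: centre of its underside.
- blue_plate: Bystander: a finished blue test plate, 30 x 70 x 5 mm, lying on the bench beside the board on its +y side. Origin: centre of its underside.
- knife: Bystander: craft knife lying on the bench beside the board on its -y side, 146 mm long along x, 11 mm thick. Origin on the bench below its middle.
- dish: Bystander: small steel dish of plastic bits, 70 mm across, 16 mm high. Origin: centre of its underside.
- cement: Bystander: green bottle with white nozzle, 47 mm across, 145 mm high. Origin: centre of its underside.
- cup: Bystander: white cup of sanding sticks, 76 mm across, 150 mm high with the sticks. Origin: centre of its underside.
Not all that is in view belongs to the job. There is more than one size of the plate; the one meant has the size given above. Several things have the shape of the holder; the one meant has the colours described above.

How it is judged:
On the way:
1. The plate has been pushed home to the stops while a finger held the clip open (x of plate in the frame of holder above 0.0165 m and value of joint clip above 0.27 rad and contact force between the fingers and clip above 0.5 N), for 0.1 s.
At the end, for the whole second after the job is handed in: The plate lies flat on the board within 2.5 mm of both stops' line, within 12 mm of the middle sideways and square within 0.06 rad, and the clip has closed on it: angle 0.15 to 0.32 rad, jaw pressing on it with more than 1 N, plate at rest (x of plate in the frame of holder between 0.0165 and 0.0215 m and y of plate in the frame of holder between -0.012 and 0.012 m and angle between the x axis of plate and the x axis of holder, either way round below 0.06 rad and angle between plate's own z axis and vertical below 0.06 rad and z of plate in the frame of holder below 0.0125 m and contact force between clip and plate above 1 N and value of joint clip between 0.15 and 0.32 rad and linear speed of plate below 0.01 m/s); the robot touches nothing.
It fails at once if The plate is lifted (more than 6 mm off the board) or tipped (more than 0.25 rad) (z of plate in the frame of holder above 0.016 m or angle between plate's own z axis and vertical above 0.25 rad).
It fails at once if The jaw presses on the plate while it is under the clip but still more than 4 mm short of the stops (contact force between clip and plate above 0.5 N and x of plate in the frame of holder between 0.011 and 0.015 m).
It fails at once if A bystander is moved by more than 15 mm or tipped over (distance of any of jar_red, jar_clear, blue_plate, knife, dish, cement, cup from where it was at the start of the episode above 0.015 m or angle between any of jar_red, jar_clear, blue_plate, knife, dish, cement, cup's own z axis and vertical above 0.35 rad).
It also fails if it takes over 51 s, if anything falls off the work surface, if the arm or the gripper's body presses on something with over 40 N, if the wrist force passes 120 N, or if a joint passes its speed limit or range.

## Working session

There is one attempt and no reset: what is moved stays moved. The work goes in short steps, Python scripts to look and compute and a tool call to move; the robot and the scene stay as the last step left them, time stands still between calls to the robot, and variables do not carry over. Pictures are saved under pics/ and viewed, at most 10 in all, crops included, and the job is handed in when it is done.

Besides the shell and the picture viewer there is one more tool, called after "Call:" as a command line: name --argument value ..., lists and objects as JSON in quotes. move_arm: Moves the arm, as the interface text tells. Its arguments: {"type":"object","properties":{"moves":{"type":"array","items":{"type":"array","items":{"type":"array","items":{"type":"number"}}}}},"required":["moves"]}

```bash
mkdir -p pics; cat > h.py <<'E'
import numpy as np, cv2
from scipy.spatial.transform import Rotation as R
from workcell import monitor, vision, job
def shot(name,f=None):
    c=vision.camera(name)
    if f: cv2.imwrite('pics/'+f,c['color'][:,:,::-1])
    return c
def rot(c):
    a=np.array(c['attitude'],float)
    return a if a.shape==(3,3) else R.from_quat(a).as_matrix()
def cast(c,px,z):
    K=np.array(c['camera_matrix']);d=np.linalg.inv(K)@[px[0],px[1],1]
    d=rot(c)@[d[0],-d[1],-d[2]];e=np.array(c['eye'])
    return e+d*(z-e[2])/d[2]
def proj(c,p):
    v=rot(c).T@(np.array(p)-c['eye']);q=np.array(c['camera_matrix'])@[v[0],-v[1],-v[2]]
    return q[:2]/q[2]
E
python3 - <<'E'
from h import *
import pickle
for n in('scene','top'):
    c=shot(n,n+'0.png');pickle.dump(c,open(n+'0.pkl','wb'));print(n,{k:v for k,v in c.items() if k!='color'})
print(monitor.get_obs())
E
```

```text
scene {'camera_matrix': array([[420.21861053,   0.        , 255.58544073],
       [  0.        , 420.21861053, 191.93566165],
       [  0.        ,   0.        ,   1.        ]]), 'eye': array([ 1.17899591, -0.46972713,  0.81286004]), 'attitude': array([0.36025472, 0.19388499, 0.42863749, 0.80554022])}
top {'camera_matrix': array([[377.27540387,   0.        , 248.57651682],
       [  0.        , 377.27540387, 193.14576837],
       [  0.        ,   0.        ,   1.        ]]), 'eye': array([ 0.39339715, -0.01641427,  1.03080942]), 'attitude': array([ 0.03248008, -0.03092865, -0.70428086,  0.7085033 ])}
{'clock': 0.1, 'joint_pos': array([-1.31799441e+00,  2.41365370e-01,  3.86385991e-03,  1.33518555e+00,
        1.94902302e-05,  1.57082647e+00]), 'joint_vel': array([ 0.00261788, -0.00142277,  0.00357686,  0.00030166, -0.00032192,
       -0.00047337]), 'tau': array([-3.63467861e-04, -3.73137081e+01,  2.53010058e+01,  1.08477779e-02,
       -1.20546529e-04, -1.37190685e-06]), 'eef_pos': array([ 0.12492512, -0.48356619,  0.23048999]), 'tool_rot': array([ 9.92023488e-01,  1.26049618e-01, -1.09523865e-04, -9.39049618e-04]), 'ft_force': array([-1.11411527,  0.1008669 , -0.54178353]), 'ft_torque': array([ 0.0063513 , -0.01604193,  0.01151951]), 'grasp_force': 0.0, 'grip_width': 0.08521038081128604}
```

View pics/top0.png

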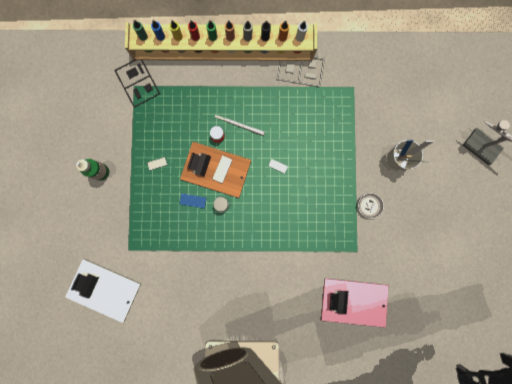

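View pics/scene0.png

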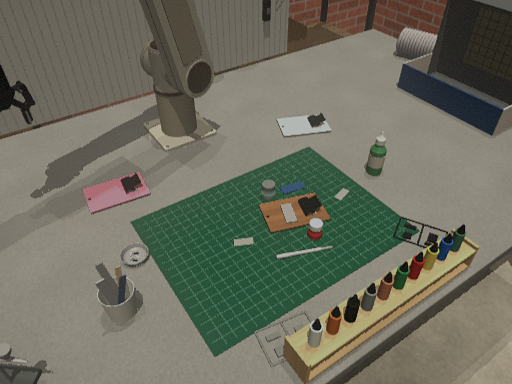

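Top view: the brown board is at (215,170) with its clip at the left end, so its +x is about world +y. The white board at (103,290) and the pink one at (355,302) are decoys. Candidate plates are the one on the board at (222,169) and the smaller ones at (157,163) and (278,166). The one on the board fits the description; I'll check it in a close crop and measure.

```bash
cat > m.py <<'E'
from h import *
def quad(mask,near=None,amin=60):
    cs,_=cv2.findContours(mask.astype(np.uint8),cv2.RETR_EXTERNAL,cv2.CHAIN_APPROX_NONE)
    cs=[c for c in cs if cv2.contourArea(c)>amin]
    if near is not None: cs=[min(cs,key=lambda c:np.hypot(*(np.mean(c[:,0],0)-near)))]
    return max(cs,key=cv2.contourArea)[:,0].astype(float)
def rect(c,px,z):
    P=np.array([cast(c,p,z)[:2] for p in px],np.float32)
    (x,y),(w,h),a=cv2.minAreaRect(P*1000); 
    return np.array([x,y])/1000,w,h,a
E
python3 - <<'E'
from m import *
import pickle
C={n:pickle.load(open(n+'0.pkl','rb')) for n in('scene','top')}
ctr={'top':(215,170),'scene':(294,211)}
out=[]
for n,c in C.items():
    hsv=cv2.cvtColor(c['color'],cv2.COLOR_RGB2HSV);H,S,V=cv2.split(hsv)
    x,y=ctr[n]
    roi=np.zeros(H.shape,bool);roi[y-45:y+45,x-50:x+50]=1
    br=roi&(H<16)&(S>120)&(V>60)
    q=quad(br);print(n,'board',rect(c,cv2.convexHull(q.astype(np.float32))[:,0],0.010))
    gp=roi&(S<60)&(V>130)
    q=quad(gp,{'top':(222,169),'scene':(289,213)}[n]);print(n,'plate',rect(c,q,0.015),len(q))
    bk=roi&(V<60)
    q=quad(bk,{'top':(199,165),'scene':(310,205)}[n]);print(n,'clip',rect(c,q,0.025),q.mean(0))
    out.append(cv2.resize(c['color'][y-45:y+45,x-50:x+50],(400*1,360),interpolation=cv2.INTER_CUBIC))
cv2.imwrite('pics/crop0.png',np.hstack(out)[:,:,::-1])
E
```

```text
scene board (array([0.55306714, 0.07199483]), 169.01622009277344, 112.86604309082031, 72.61016845703125)
scene plate (array([0.55150549, 0.05430061]), 29.0284423828125, 70.79679107666016, 68.1268081665039) 53
scene clip (array([0.57067462, 0.11504268]), 58.96607971191406, 65.00159454345703, 74.30455017089844) [309.66153846 204.64615385]
top board (array([0.55009589, 0.07742597]), 167.37557983398438, 108.87266540527344, 72.77801513671875)
top plate (array([0.55050916, 0.0588902 ]), 29.70699691772461, 70.06944274902344, 67.72215270996094) 64
top clip (array([0.55841412, 0.10516353]), 12.005276679992676, 55.691951751708984, 72.6603012084961) [204.55813953 165.27906977]
```

View pics/crop0.png

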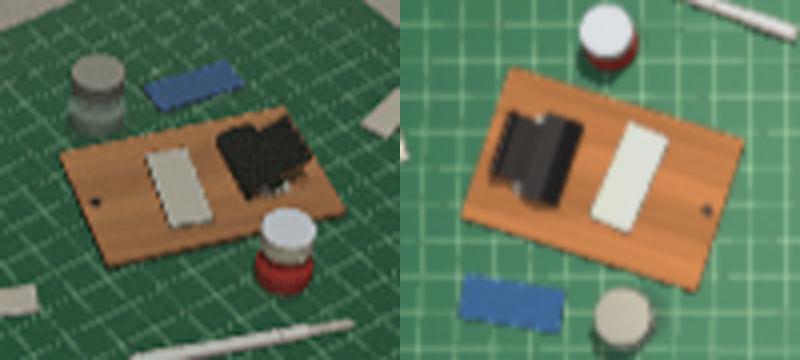

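The crop confirms the choice: the 30x70 grey plate is on the brown board (scene crop (180,187), top crop (630,177)), about 25 mm short of the jaw and about 5° askew. The moves only allow shift and yaw, and both fingertips sit at equal height. So first I'll check, in free space, how the arm behaves at its reach limit, since a tool tilt may be possible there.

Call:
move_arm --moves '[[[0.015,-0.055,0,0,100],[0.03,-0.11,0,0,100],[0.045,-0.165,0,0,100],[0.06,-0.22,0,0,100],[0.075,-0.275,0,0,100]]]'

```text
clock: 0.72
eef_pos: [0.1955, -0.7426, 0.2313]
tool_rot: [0.992, 0.126, -0.0, -0.0]
ft_force: [0.3, -1.6, 1.0]
grip_width: 0.0856
grasp_force: 0.0
```

Call:
move_arm --moves '[[[0.01,-0.04,0,0,100],[0.02,-0.08,0,0,100],[0.03,-0.12,0,0,100],[0.03,-0.12,0,0,100],[0.03,-0.12,0,0,100]]]'

```text
clock: 1.35
eef_pos: [0.2082, -0.7963, 0.2032]
tool_rot: [0.991, 0.126, 0.004, 0.033]
ft_force: [0.5, 0.3, -0.3]
grip_width: 0.0854
grasp_force: 0.0
```

The tool tilts at the limit, by about 0.067 rad. Next: does the tilt persist when coming back?

Call:
move_arm --moves '[[[-0.01,0.04,0.0,0,100],[-0.02,0.08,0,0,100],[-0.03,0.12,0,0,100],[-0.03,0.12,0,0,100]]]'

```text
clock: 1.85
eef_pos: [0.1762, -0.6686, 0.2007]
tool_rot: [0.992, 0.126, 0.004, 0.027]
ft_force: [0.2, -1.0, 0.9]
grip_width: 0.086
grasp_force: 0.0
```

The tilt persists and accumulates, so I can put one fingertip lower than the other. I need about 0.15 rad, so out again.

Call:
move_arm --moves '[[[0.015,-0.058,0.015,0,100],[0.03,-0.116,0.03,0,100],[0.043,-0.165,0.03,0,100],[0.055,-0.215,0.03,0,100],[0.055,-0.215,0.03,0,100]]]'

```text
clock: 2.48
eef_pos: [0.215, -0.8217, 0.1993]
tool_rot: [0.99, 0.126, 0.008, 0.062]
ft_force: [0.1, 3.3, 1.7]
grip_width: 0.0851
grasp_force: 0.0
```

```bash
python3 -c "
from h import *
o=monitor.get_obs();print(o['joint_pos'],o['eef_pos'],R.from_quat(o['tool_rot']).as_matrix())"
```

```text
[-1.31489642e+00  1.02557615e+00  1.27546741e+00  1.69601586e+00
 -4.72651636e-05  1.57393313e+00] [ 0.21498391 -0.82174735  0.19931609] [[ 9.68220444e-01  2.48115675e-01  3.14290131e-02]
 [ 2.50098087e-01 -9.60716426e-01 -1.20311663e-01]
 [ 3.43159654e-04  1.24348548e-01 -9.92238540e-01]]
```

Call:
move_arm --moves '[[[0.015,-0.058,0.0,0,100],[0.015,-0.058,0.0,0,100],[0.0,0.0,0.0,0,100],[-0.016,0.06,0,0,100],[-0.032,0.12,0,0,100]]]'

```text
clock: 3.1
eef_pos: [0.1965, -0.7523, 0.2076]
tool_rot: [0.99, 0.126, 0.009, 0.066]
ft_force: [0.4, -1.7, 1.0]
grip_width: 0.0858
grasp_force: 0.0
```

```bash
python3 -c "
from h import *
o=monitor.get_obs();print(o['joint_pos'],o['eef_pos'],R.from_quat(o['tool_rot']).as_matrix())"
```

```text
[-1.31530525e+00  7.37956890e-01  7.25596400e-01  1.42425546e+00
  6.48122875e-05  1.57342311e+00] [ 0.19651696 -0.75228622  0.20756741] [[ 9.68191649e-01  2.47906583e-01  3.38711886e-02]
 [ 2.50209430e-01 -9.59502951e-01 -1.29419195e-01]
 [ 4.15634932e-04  1.33777474e-01 -9.91011309e-01]]
```

Tilt is now 0.134 rad, which is enough. Next I swing back toward the board, turning about 148° on the way so the raised finger faces the tab.

Call:
move_arm --moves '[[[0.0,0.055,0.01,10,100],[0.0,0.11,0.02,20,100],[0.0,0.165,0.03,30,100],[0.0,0.22,0.04,40,100],[0.01,0.275,0.04,50,100]]]'

```text
clock: 3.72
eef_pos: [0.2065, -0.4762, 0.2492]
tool_rot: [0.843, 0.534, 0.033, 0.058]
ft_force: [0.6, 0.1, 1.0]
grip_width: 0.0851
grasp_force: 0.0
```

Call:
move_arm --moves '[[[0.04,0.04,0.0,10,100],[0.08,0.08,0.0,20,100],[0.12,0.12,0,30,100],[0.155,0.165,0,40,100],[0.185,0.215,0,50,100]]]'

```text
clock: 4.35
eef_pos: [0.3938, -0.2605, 0.248]
tool_rot: [0.537, 0.841, 0.053, 0.038]
ft_force: [-0.1, -0.6, -0.6]
grip_width: 0.0853
grasp_force: 0.0
```

```bash
python3 -c "
from h import *
o=monitor.get_obs();print(o['clock'],o['joint_pos'],o['eef_pos'],R.from_quat(o['tool_rot']).as_matrix())"
```

```text
4.35 [-0.65598672  0.12365752 -0.10300039  1.27726253  0.11155378  0.48524169] [ 0.39382647 -0.2604904   0.24795992] [[-0.41942905  0.89975134  0.12052716]
 [ 0.90775873  0.41677067  0.04771054]
 [-0.00730456  0.12942076 -0.99156286]]
```

Tilt and yaw are under control. I'll pre-push and square the plate with the hand shut, broadside, while staying short of the jaw. Going to above the board behind the plate first.

Call:
move_arm --moves '[[[0.026,0.05,0.0,-9,0],[0.053,0.1,0.0,-18,0],[0.08,0.15,0,-27,0],[0.106,0.2,-0.02,-36,0],[0.132,0.25,-0.04,-42,0]]]'

```text
clock: 4.97
eef_pos: [0.5196, -0.0231, 0.214]
tool_rot: [0.806, 0.588, 0.041, 0.054]
ft_force: [1.0, -0.3, -0.5]
grip_width: -0.0002
grasp_force: 0.0
```

Call:
move_arm --moves '[[[0.013,0.028,-0.04,0,0],[0.013,0.028,-0.09,0,0],[0.013,0.028,-0.14,0,0],[0.013,0.028,-0.16,0,0]]]'

```text
clock: 5.48
eef_pos: [0.5302, 0.004, 0.0494]
tool_rot: [0.805, 0.59, 0.038, 0.051]
ft_force: [0.1, -0.7, -0.7]
grip_width: 0.0003
grasp_force: 0.0
```

```bash
python3 - <<'E'
from h import *
o=monitor.get_obs();print(o['clock'],o['joint_pos'],o['eef_pos'],R.from_quat(o['tool_rot']).as_matrix(),o['grip_width'])
ims=[]
for n in('scene','top'):
    c=shot(n);p=proj(c,o['eef_pos']);print(n,p)
    im=c['color'].copy()
    x,y=[int(v) for v in {'top':(215,170),'scene':(294,211)}[n]]
    ims.append(cv2.resize(im[y-45:y+45,x-50:x+50],(400,360),interpolation=cv2.INTER_CUBIC));print((p-[x-50,y-45])*4)
cv2.imwrite('pics/a1.png',np.hstack(ims)[:,:,::-1])
E
```

```text
5.475 [ 0.03109945  0.37200246 -0.33821713  0.73987812 -0.04099973  1.90455169] [0.53015246 0.00404682 0.04943146] [[ 0.30035961  0.94605326  0.12152092]
 [ 0.95382551 -0.2980453  -0.03722762]
 [ 0.00099943  0.12709143 -0.9918905 ]] 0.0003404407996821549
scene [268.64681964 205.5421554 ]
[ 98.58727855 158.16862162]
top [241.81300208 174.69540378]
[307.25200831 198.78161512]
```

View pics/a1.png

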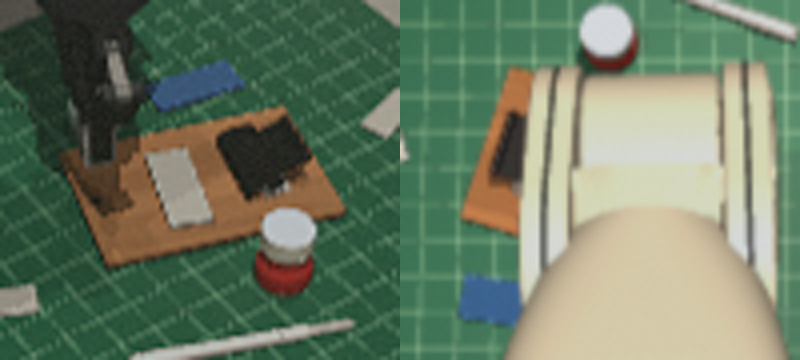

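The scene crop shows the shut fingertips at (100,160), matching the predicted TCP, so the scene calibration is good. They stand behind the plate (180,187). Descending.

Call:
move_arm --moves '[[[0.009,0.012,-0.015,0,0],[0.009,0.012,-0.028,0,0],[0.009,0.012,-0.035,0,0],[0.009,0.012,-0.035,0,0]]]'

```text
clock: 6.08
eef_pos: [0.5373, 0.0156, 0.0131]
tool_rot: [0.805, 0.59, 0.037, 0.05]
ft_force: [-0.3, -0.3, -0.2]
grip_width: -0.0
grasp_force: 0.0
```

Call:
move_arm --moves '[[[0.002,0.007,0,0,0],[0.005,0.015,0,0,0],[0.007,0.022,0,0,0],[0.009,0.029,0,0,0],[0.01,0.032,0,0,0]]]'

```text
clock: 6.7
eef_pos: [0.5485, 0.0481, 0.0141]
tool_rot: [0.805, 0.59, 0.037, 0.051]
ft_force: [-1.3, -1.4, 2.7]
grip_width: -0.0001
grasp_force: 1.3
```

Call:
move_arm --moves '[[[0,0,0,0,0],[-0.003,-0.01,0.0,0,0],[-0.003,-0.01,0.04,0,0],[-0.003,-0.01,0.06,0,0]]]'

```text
clock: 7.2
eef_pos: [0.5453, 0.0368, 0.0751]
tool_rot: [0.805, 0.59, 0.038, 0.051]
ft_force: [1.1, -0.7, -0.3]
grip_width: 0.0003
grasp_force: 0.0
```

```bash
python3 - <<'E'
from m import *
o=monitor.get_obs();print(o['clock'],o['eef_pos'],o['tool_rot'])
c=shot('scene');hsv=cv2.cvtColor(c['color'],cv2.COLOR_RGB2HSV);H,S,V=cv2.split(hsv)
x,y=294,211
roi=np.zeros(H.shape,bool);roi[y-45:y+45,x-50:x+50]=1
q=quad(roi&(S<60)&(V>130),(294,211));r=rect(c,q,0.015);print(r)
d=r[0]-[0.553,0.072];print('board frame',d@[.297,.955],d@[-.955,.297])
cv2.imwrite('pics/a2.png',cv2.resize(c['color'][y-45:y+45,x-50:x+50],(600,540),interpolation=cv2.INTER_CUBIC)[:,:,::-1])
E
```

```text
7.2 [0.54529954 0.03682918 0.0750714 ] [0.80520559 0.58960691 0.03774184 0.05082519]
(array([0.55553735, 0.0686823 ]), 28.417577743530273, 70.90617370605469, 66.06790161132812)
board frame -0.0024148053207397437 -0.003408528205871589
```

View pics/a2.png

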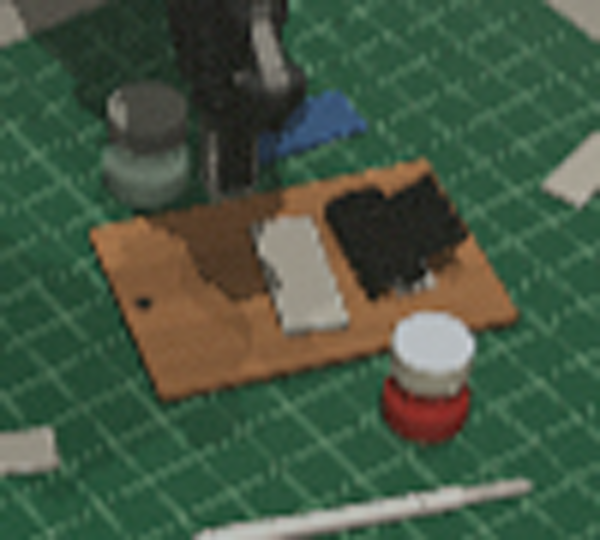

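The plate has moved to about board x=-2, y=-3 mm, skewed 6.6° (crop centre (300,272)), with its leading edge still short of the clip. Now I turn the hand 90°, open it, and hover over the tab and the plate's rear edge.

Call:
move_arm --moves '[[[0,0,0.005,10,100],[0.004,0.01,0.005,20,100],[0.008,0.02,0.005,30,100],[0.012,0.035,0.005,40,100],[0.016,0.0545,0.005,50,100]]]'

```text
clock: 7.88
eef_pos: [0.5603, 0.0915, 0.0777]
tool_rot: [0.478, 0.876, 0.055, 0.029]
ft_force: [0.4, -0.6, -0.2]
grip_width: 0.0857
grasp_force: 0.0
```

Call:
move_arm --moves '[[[0,0,0,10,100],[0,0,-0.01,20,100],[0,0,-0.03,30,100],[0,0,-0.04,40,100],[0,0,-0.04,40,100]]]'

```text
clock: 8.5
eef_pos: [0.5598, 0.0913, 0.0369]
tool_rot: [0.154, 0.986, 0.062, 0.008]
ft_force: [-0.7, -0.6, 0.2]
grip_width: 0.085
grasp_force: 0.0
```

```bash
cat > st.py <<'E'
from h import *
def st():
    o=monitor.get_obs();M=R.from_quat(o['tool_rot']).as_matrix();p=np.array(o['eef_pos']);w=o['grip_width']*1000
    L=57;a0=np.sin(np.radians(-5.9));s=lambda w:L*(np.sqrt(1-a0**2)-np.sqrt(1-(a0-(w-85+42.5*0)/2/L*0+ w/2/L)**2))
    ux=np.array([.297,.955]);C=np.array([.553,.072])
    def pt(y):
        q=p*1000+M@[0,y,-s(w)];d=q[:2]-C*1000
        return np.round([d@ux,d@[-.955,.297],q[2]-10],1)
    print('t',o['clock'],'w',round(w,1),'F',np.round(o['ft_force'],1),'tcp',np.round(p,4),'yaw',np.degrees(np.arctan2(M[1,1],M[0,1])).round(1),'tilt',M[2,1].round(3),M[2,0].round(3))
    print('push inner',pt(-w/2),'back',pt(-w/2-14.5),'tab inner',pt(w/2),'outer',pt(w/2+14.5))
E
python3 - <<'E'
from st import *
st()
c=shot('scene');x,y=294,205
cv2.imwrite('pics/a3.png',cv2.resize(c['color'][y-45:y+45,x-50:x+50],(600,540),interpolation=cv2.INTER_CUBIC)[:,:,::-1])
E
```

```text
t 8.5 w 85.0 F [-0.7 -0.6  0.2] tcp [0.5598 0.0913 0.0369] yaw 72.3 tilt 0.124 0.004
push inner [-23.4  -0.5  34.6] back [-37.8  -0.4  32.8] tab inner [61.  -1.1 45.1] outer [75.4 -1.2 46.9]
```

View pics/a3.png

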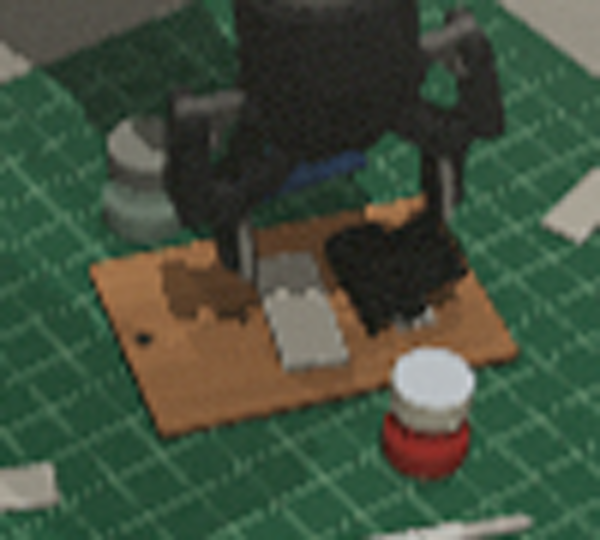

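The scene crop shows the low finger's tip at (245,280) just behind the plate, and the raised finger at (445,215) over the tab. Descending in steps with force checks.

Call:
move_arm --moves '[[[0,0.001,-0.01,0,100],[0,0.001,-0.018,0,100],[0,0.001,-0.024,0,100],[0,0.001,-0.024,0,100]]]'

```text
clock: 9.05
eef_pos: [0.5607, 0.0931, 0.0145]
tool_rot: [0.152, 0.986, 0.062, 0.009]
ft_force: [-1.5, -1.4, 2.7]
grip_width: 0.0853
grasp_force: 1.3
```

```bash
python3 -c "
from st import *
st()"
```

```text
t 9.05 w 85.3 F [-1.5 -1.4  2.7] tcp [0.5607 0.0931 0.0145] yaw 72.5 tilt 0.125 0.001
push inner [-21.6  -0.9  12.2] back [-36.   -0.8  10.4] tab inner [63.1 -1.3 22.9] outer [77.5 -1.3 24.7]
```

Call:
move_arm --moves '[[[0,0,-0.002,0,100],[0,0,-0.004,0,100],[0,0,-0.005,0,100],[0,0,-0.005,0,100]]]'

```text
clock: 9.55
eef_pos: [0.5614, 0.0928, 0.0099]
tool_rot: [0.152, 0.986, 0.062, 0.01]
ft_force: [-0.0, -2.2, 3.2]
grip_width: 0.0853
grasp_force: 1.5
```

```bash
python3 -c "
from st import *
st()"
```

```text
t 9.55 w 85.3 F [-0.  -2.2  3.2] tcp [0.5614 0.0928 0.0099] yaw 72.5 tilt 0.125 -0.001
push inner [-21.6  -1.7   7.6] back [-36.   -1.6   5.8] tab inner [63.  -2.1 18.3] outer [77.4 -2.1 20.1]
```

The roll was met at the expected height and force. Going further down.

Call:
move_arm --moves '[[[0,0,-0.002,0,100],[0,0,-0.003,0,100],[0,0,-0.004,0,100],[0,0,-0.0045,0,100],[0,0,-0.0045,0,100]]]'

```text
clock: 10.18
eef_pos: [0.5614, 0.0931, 0.0056]
tool_rot: [0.152, 0.986, 0.062, 0.01]
ft_force: [-0.3, -3.5, 6.4]
grip_width: 0.0855
grasp_force: 4.8
```

```bash
python3 - <<'E'
from st import *
st()
c=shot('scene');x,y=294,205
cv2.imwrite('pics/a4.png',cv2.resize(c['color'][y-45:y+45,x-50:x+50],(600,540),interpolation=cv2.INTER_CUBIC)[:,:,::-1])
E
```

```text
t 10.175 w 85.5 F [-0.3 -3.5  6.4] tcp [0.5614 0.0931 0.0056] yaw 72.5 tilt 0.126 -0.0
push inner [-21.4  -1.5   3.4] back [-35.8  -1.5   1.6] tab inner [63.4 -1.9 14.2] outer [77.8 -1.9 16. ]
```

View pics/a4.png

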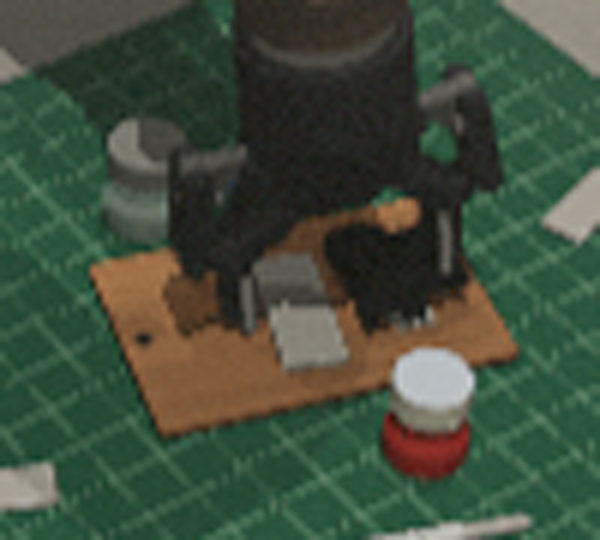

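Fz is 6.4 N, which puts the clip near 0.4 rad, with the low finger (240,325) behind the plate's rear edge. Now I close the fingers while moving the hand along +x, so the tab finger stays on the roll.

Call:
move_arm --moves '[[[0.0004,0.001,0.0004,0,98],[0.0008,0.002,0.0008,0,96],[0.001,0.003,0.0012,0,94.5],[0.0012,0.004,0.0015,0,93],[0.0012,0.004,0.0015,0,93]]]'

```text
clock: 10.85
eef_pos: [0.5623, 0.0962, 0.007]
tool_rot: [0.152, 0.986, 0.061, 0.01]
ft_force: [-1.5, -5.5, 6.4]
grip_width: 0.0794
grasp_force: 4.8
```

```bash
python3 -c "
from st import *
st()"
```

```text
t 10.85 w 79.4 F [-1.5 -5.5  6.4] tcp [0.5623 0.0962 0.007 ] yaw 72.4 tilt 0.124 -0.0
push inner [-14.8  -1.5   2.9] back [-29.2  -1.4   1.1] tab inner [63.9 -1.9 12.7] outer [78.3 -1.9 14.5]
```

Call:
move_arm --moves '[[[0.0004,0.0013,0.0005,0,91],[0.0008,0.0026,0.001,0,89],[0.0012,0.0038,0.0015,0,87],[0.0015,0.0048,0.002,0,85],[0.0015,0.0048,0.002,0,85]]]'

```text
clock: 11.48
eef_pos: [0.5633, 0.0997, 0.0088]
tool_rot: [0.153, 0.986, 0.06, 0.009]
ft_force: [-2.1, -7.8, 7.7]
grip_width: 0.0728
grasp_force: 6.4
```

```bash
python3 - <<'E'
from st import *
st()
c=shot('scene');x,y=294,205
cv2.imwrite('pics/a5.png',cv2.resize(c['color'][y-45:y+45,x-50:x+50],(600,540),interpolation=cv2.INTER_CUBIC)[:,:,::-1])
E
```

```text
t 11.475 w 72.8 F [-2.1 -7.8  7.7] tcp [0.5633 0.0997 0.0088] yaw 72.4 tilt 0.121 -0.0
push inner [-7.6 -1.4  2.9] back [-22.   -1.3   1.1] tab inner [64.6 -1.8 11.7] outer [79.  -1.9 13.4]
```

View pics/a5.png

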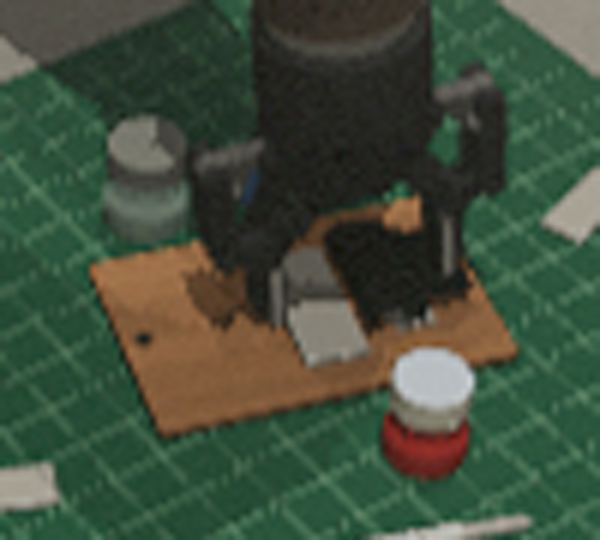

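The plate (325,330) moves with the pusher and keeps its skew small. The clip is still held, with Fz at 7.7 N. Continuing.

Call:
move_arm --moves '[[[0.0004,0.0012,0.0005,0,83],[0.0008,0.0024,0.001,0,80.5],[0.0011,0.0034,0.0015,0,78],[0.0014,0.0044,0.002,0,76],[0.0014,0.0044,0.002,0,76]]]'

```text
clock: 12.15
eef_pos: [0.5645, 0.1034, 0.0106]
tool_rot: [0.153, 0.986, 0.059, 0.009]
ft_force: [-2.5, -10.6, 7.8]
grip_width: 0.0648
grasp_force: 7.4
```

```bash
python3 - <<'E'
from st import *
st()
E
```

```text
t 12.15 w 64.8 F [ -2.5 -10.6   7.8] tcp [0.5645 0.1034 0.0106] yaw 72.3 tilt 0.12 -0.0
push inner [ 0.5 -1.4  3. ] back [-13.9  -1.3   1.3] tab inner [64.9 -1.8 10.7] outer [79.3 -1.9 12.5]
```

Call:
move_arm --moves '[[[0.0002,0.0006,0.0003,0,74.5],[0.0004,0.0012,0.0006,0,73],[0.0006,0.0019,0.0009,0,71.5],[0.0006,0.0019,0.0009,0,71.5]]]'

```text
clock: 12.65
eef_pos: [0.565, 0.1052, 0.0116]
tool_rot: [0.153, 0.986, 0.059, 0.009]
ft_force: [-2.5, -11.0, 7.8]
grip_width: 0.0611
grasp_force: 6.9
```

```bash
python3 - <<'E'
from st import *
st()
c=shot('scene');x,y=294,205
cv2.imwrite('pics/a6.png',cv2.resize(c['color'][y-45:y+45,x-50:x+50],(600,540),interpolation=cv2.INTER_CUBIC)[:,:,::-1])
E
```

```text
t 12.65 w 61.1 F [ -2.5 -11.    7.8] tcp [0.565  0.1052 0.0116] yaw 72.3 tilt 0.119 -0.0
push inner [ 4.3 -1.4  3.2] back [-10.1  -1.3   1.5] tab inner [65.  -1.8 10.5] outer [79.4 -1.9 12.2]
```

View pics/a6.png

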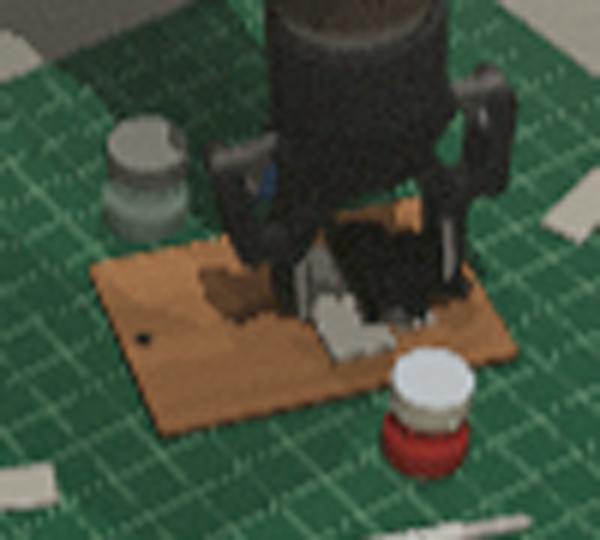

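The plate (350,325) is now passing under the open jaw. No stop contact shows in the forces yet, so I continue in small steps.

Call:
move_arm --moves '[[[0.0002,0.0006,0.0003,0,70],[0.0004,0.0012,0.0006,0,68.5],[0.0004,0.0012,0.0006,0,68.5]]]'

```text
clock: 13.08
eef_pos: [0.5654, 0.1065, 0.0122]
tool_rot: [0.153, 0.986, 0.059, 0.009]
ft_force: [-2.2, -9.4, 6.4]
grip_width: 0.0588
grasp_force: 7.3
```

Call:
move_arm --moves '[[[0.0002,0.0006,0.0003,0,67],[0.0004,0.0012,0.0006,0,65.5],[0.0004,0.0012,0.0006,0,65.5]]]'

```text
clock: 13.45
eef_pos: [0.5656, 0.1065, 0.0131]
tool_rot: [0.153, 0.986, 0.058, 0.009]
ft_force: [-4.0, -13.9, 11.5]
grip_width: 0.0564
grasp_force: 16.5
```

```bash
python3 - <<'E'
from st import *
st()
E
```

```text
t 13.45 w 56.4 F [ -4.  -13.9  11.5] tcp [0.5656 0.1065 0.0131] yaw 72.3 tilt 0.117 -0.001
push inner [ 8.2 -1.6  4. ] back [-6.2 -1.5  2.3] tab inner [64.2 -2.  10.6] outer [78.6 -2.1 12.3]
```

Force jumped and the hand stalled, so it is probably at the stops. I'll check the plate's rear edge by measurement.

```bash
cat > pl.py <<'E'
from m import *
def pl():
    c=shot('scene');H,S,V=cv2.split(cv2.cvtColor(c['color'],cv2.COLOR_RGB2HSV))
    roi=np.zeros(H.shape,bool);roi[190:232,270:318]=1
    br=np.zeros(H.shape,bool);br[160:260,240:350]=1
    q=quad(br&(H<16)&(S>120)&(V>40));r=rect(c,cv2.convexHull(q.astype(np.float32))[:,0],.010);print('board',r)
    m=roi&(S<70)&(V>110)
    ys,xs=np.nonzero(m);P=np.array([cast(c,p,.015)[:2] for p in zip(xs,ys)])-[.553,.072]
    B=np.c_[P@[.297,.955],P@[-.955,.297]]*1000
    for y in range(-44,44,4):
        k=(B[:,1]>=y)&(B[:,1]<y+4)
        if k.sum()>1: print(y+2,k.sum(),B[k,0].min().round(1),B[k,0].max().round(1))
E
python3 -c "
from pl import *
pl()"
```

```text
board (array([0.54499194, 0.04550917]), 113.4801025390625, 113.29542541503906, 72.68386840820312)
-38 8 6.4 32.2
-34 12 5.2 33.6
-30 14 6.6 50.8
-26 14 5.4 52.3
-22 8 6.8 32.8
-18 8 5.6 22.4
-14 6 6.9 21.3
-10 6 8.3 20.1
-6 5 9.7 21.5
-2 6 11.1 22.9
```

The plate's visible edges run from about x=4.5 to 34 mm, square, with y centre about -3 mm, so it is home. I hold briefly, back the pusher off with the tab still pressed, then lift slowly.

Call:
move_arm --moves '[[[0,0,0,0,65.5],[0,0,0,0,65.5],[-0.0004,-0.0013,-0.0005,0,68],[-0.0008,-0.0026,-0.001,0,71],[-0.0012,-0.0038,-0.0014,0,74]]]'

```text
clock: 14.12
eef_pos: [0.5648, 0.1042, 0.0113]
tool_rot: [0.153, 0.986, 0.06, 0.009]
ft_force: [-1.8, -7.7, 6.8]
grip_width: 0.0633
grasp_force: 8.0
```

```bash
python3 - <<'E'
from st import *
st()
from pl import *
pl()
E
```

```text
t 14.125 w 63.3 F [-1.8 -7.7  6.8] tcp [0.5648 0.1042 0.0113] yaw 72.4 tilt 0.121 -0.0
push inner [ 2.2 -1.5  3.3] back [-12.2  -1.4   1.6] tab inner [65.  -1.9 11. ] outer [79.4 -2.  12.7]
board (array([0.54505725, 0.04519329]), 113.7923812866211, 113.63043975830078, 72.8656234741211)
-38 7 6.4 32.2
-34 12 5.2 33.6
-30 14 6.6 50.8
-26 14 5.4 52.3
-22 8 6.8 32.8
-18 7 5.6 19.8
-14 6 6.9 21.3
-10 7 5.7 20.1
-6 6 7.1 21.5
-2 4 8.5 22.9
```

Plate unmoved. Lifting straight up slowly, then away.

Call:
move_arm --moves '[[[0,0,0.003,0,74],[0,0,0.006,0,74],[0,0,0.009,0,74],[0,0,0.012,0,74],[0,0,0.016,0,74]]]'

```text
clock: 14.8
eef_pos: [0.5652, 0.1075, 0.0273]
tool_rot: [0.152, 0.986, 0.062, 0.009]
ft_force: [0.5, 0.3, -0.6]
grip_width: 0.063
grasp_force: 0.0
```

Call:
move_arm --moves '[[[0,0,0.03,0,74],[0,0,0.06,0,74],[-0.03,-0.02,0.1,0,74],[-0.08,-0.04,0.12,0,74],[-0.13,-0.06,0.13,0,74]]]'

```text
clock: 15.42
eef_pos: [0.4351, 0.0469, 0.1591]
tool_rot: [0.151, 0.986, 0.063, 0.011]
ft_force: [0.6, 0.0, 0.4]
grip_width: 0.0629
grasp_force: 0.0
```

Call:
move_arm --moves '[[[-0.04,-0.04,0,0,74],[-0.06,-0.09,0,0,74],[-0.08,-0.14,0,0,74],[-0.08,-0.14,0,0,74]]]'

```text
clock: 15.92
eef_pos: [0.3546, -0.0956, 0.1579]
tool_rot: [0.155, 0.986, 0.062, 0.01]
ft_force: [0.2, -0.1, 0.4]
grip_width: 0.0635
grasp_force: 0.0
```

```bash
python3 - <<'E'
from st import *
st()
from pl import *
pl()
ims=[]
for n in('scene','top'):
    c=shot(n);x,y={'top':(215,170),'scene':(294,208)}[n]
    ims.append(cv2.resize(c['color'][y-45:y+45,x-50:x+50],(400,360),interpolation=cv2.INTER_CUBIC))
cv2.imwrite('pics/a7.png',np.hstack(ims)[:,:,::-1])
E
```

```text
t 15.925 w 63.5 F [ 0.2 -0.1  0.4] tcp [ 0.3546 -0.0956  0.1579] yaw 72.1 tilt 0.125 -0.001
push inner [-251.2  140.1  149.8] back [-265.6  140.3  148. ] tab inner [-188.2  139.4  157.7] outer [-173.8  139.2  159.6]
board (array([0.5535069 , 0.07110036]), 167.6741943359375, 112.14437866210938, 72.78543090820312)
-38 9 6.4 32.2
-34 12 5.2 33.6
-30 14 6.6 50.8
-26 13 5.4 52.3
-22 6 6.8 21.0
-18 7 5.6 19.8
-14 6 6.9 21.3
-10 7 5.7 20.1
-6 6 7.1 21.5
-2 7 5.9 20.3
2 7 4.6 21.7
6 7 6.0 20.5
10 7 4.8 22.0
14 6 6.2 20.8
18 7 5.0 19.6
22 6 6.4 21.0
26 6 5.1 19.8
30 6 6.5 21.3
```

View pics/a7.png

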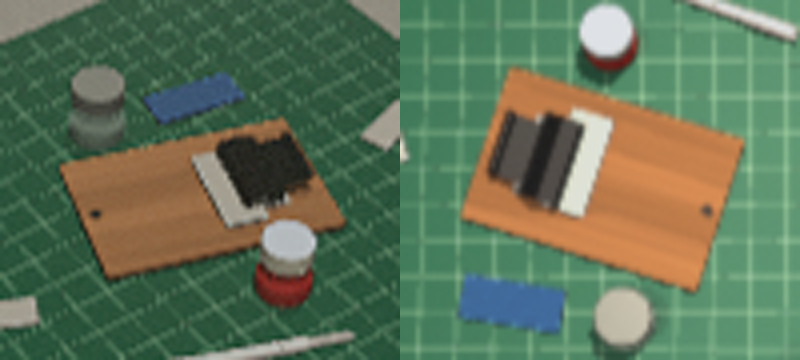

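The plate sits square under the shut clip (scene crop (225,190), top crop (588,162)), with its rear edge at about x=4.5 mm and its y centre at about -4 mm. The jars and the blue plate have not moved. Handing in.

```bash
python3 -c "
from h import *
print(job.job_done())"
```

```text
the job is handed in; nothing more can be done
None
```

The grey plate was pushed home with the clip held open and the clip then closed on it; by camera it sits square at the stops, about 4 mm off centre, with the hand clear. The job is handed in at about 16 s, but no verdict came back.

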